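# Fit the grinding head on the wet grinder and hold it home

### The job

First isolate the wet grinder: turn its rotary switch to off, and leave it off. Then put the grinding head with the knurled collar on the spindle, turn it until the hidden keyway in its underside drops over the spindle's cross pin, and push it fully home against the sprung seal. Finish while still holding the head pushed home (its set screw will be tightened while you hold it), and do not move or tip the slim spare head, the glue bottle or the grout tub.

Things in the scene. Friction and masses are not known exactly. Their poses are not given: they have to be found in the camera images.
- grinder: The wet grinder for dressing tesserae: a fixed grey box 270 (x) x 220 (y) x 120 mm high with a flat top, at a varying place and yaw. Origin at the centre of its underside, z up; its -x side is the operator's front. On top, in its own frame: the rotary switch at x -95, y 0 mm, the spindle at x +45, y 0, a sponge 12 mm high at x +112, y +55.
- isolator (a joint): Angle of the rotary switch: about 1.57 = on (bar lies along the grinder's x; as found), 0 = off (bar lies across, along the grinder's y). Turning it counter-clockwise seen from above lowers the value. Sprung detents at 0 and 1.57: past half-way it snaps to the other when let go. It takes at most 0.15 N m.
- isolator_grip (a point): Point on the switch's axis inside its handle, at the height to grip, 26 mm above the grinder's top. The handle is a black bar 46 mm long (along this point's y axis), 12 mm wide and 22 mm high, from 13 to 35 mm above the grinder's top, on a disc of 40 mm diameter; a white mark on top at one end.
- head: The grinding head to fit: a dark drum 32 mm in diameter, 26 mm high, under a bright knurled collar. 50 mm high in all, about 0.2 kg, stands upright on the bench. Origin at the centre of its underside, z up. Underside: a blind bore of 12.5 mm, 26 mm deep, and two crossed keyways 7.5 mm wide, 14 mm deep, hidden inside the drum, their angle not marked; so it fits the pin at every quarter turn.
- seat (a point): Where the centre of the head's underside lies when fully home: on the spindle's axis, 2 mm above the grinder's top. The steel spindle does not turn; its shaft, 10 mm in diameter with a round end, reaches 24 mm above this point. A head that is not lined up rests on the cross pin, its underside 12 mm above this point.
- seal (a joint): How far the sprung black rubber seal disc (35 mm in diameter, round the spindle under the pin) is pressed down, m: 0 = free, 0.005 = head fully home. It pushes back with 4 N at 0 and 9 N at 0.005, where the head meets a solid shoulder. Let go, the head is lifted off home again.
- slim_head: Spare slim grinding head, no collar: 20 mm in diameter, 36 mm high, dark steel, stands on the bench. Not to be used. Origin at the centre of its underside.
- glue: White glue bottle with a black cap, 44 mm in diameter, 105 mm high. Leave alone. Origin at the centre of its underside.
- grout_tub: White plastic tub 88 mm in diameter, 85 mm high, with grout and a black-handled spatula that leans out of it to 190 mm high, towards the tub's own -y. Leave alone. Origin at the centre of its underside.
- collar (a point): Centre of the head's knurled collar, on the head's axis, 38 mm above its underside: where to grip. The collar is 36 mm in diameter and 24 mm high, to the top of the head. A small dark set screw in its side does not tell where the keyways are.
- cross_pin (a point): Middle of the spindle's cross pin, 9.5 mm above the seat. The pin is round, 5 mm thick and 24 mm long, along this point's x axis, at a varying angle. Once a keyway is within about 6 degrees of it the head can drop 7 mm on to the sprung seal, and must then be pushed down the last 5 mm.

How it is judged:
By the outcome, as a careful person would: the job done as asked, in the order asked, and still so for the second after the job is handed in, while the arm keeps its last pose, push and grip.
It also fails if it takes over 64 s, if anything falls off the work surface, if the arm or the gripper's body presses on something with over 40 N, if the wrist force passes 120 N, or if a joint passes its speed limit or range.

### The arm

A 6-joint arm with a two-finger parallel gripper is mounted at the origin on the work surface. World frame = base frame: x ahead of the robot, y to its left, z up, the work surface at z = 0. Lengths are in m, angles in rad, forces in N, time in s.
With the tool pointing down it reaches from about 0.35 to 0.775 m from the base axis. Payload 5.5 kg.
Tool frame: the origin (TCP) lies at the very end of the fingers, on their centre line; the grasp point (between the pads) lies 19 mm behind it (env.grip_depth is the distance from the TCP to the grasp point, in m); z points along the fingers, y is the direction in which the jaws open and shut (so a half turn about z gives the same grasp; the last joint's range is limited). The gripper opens to 85 mm and grips with 20 to 120 N. Pads are 22 mm wide; open, the fingers measure 114 mm over their backs; the gripper's body (76 mm by 85 mm) begins 54 mm behind the grasp point. The pads swing forward as they close: fully open they stand 13 mm farther back than shut.
Start: joints at [1.113, 0.313, 0.046, 1.304, 0, 1.431], TCP at [0.18, 0.546, 0.231] pointing down, gripper open.
Joint ranges: [-2.76, 2.76], [-0.86, 1.69], [-1.03, 1.26], [-2.2, 2.34], [-1.47, 1.5], [-3.14, 3.14]. Speed limits (rad/s): [2.57, 2.57, 3.14, 3.14, 3.14, 3.14].

### API

Orientations are given as a unit quaternion [w, x, y, z].
In Python, from workcell import env gives the robot as it stands.
- The arm moves only by the tool step_arm, never from a script. Its argument "series" is a list of rows, each a list of 3 entries, a list of its own where there are three numbers: the shift along the world's x, y, z in cm, then the turn about the world's z in rad, then the closure in counts, from 0 (fully open) to 255 (shut). A call has 1 to 5 rows; each row is the pose to reach, as a shift and turn from the pose measured when the call began; what a row does not reach only later rows make up. A row lasts 1/8 s, in which the tool goes at most 62.5 mm and 10.7 degrees, less where a joint would pass 70% of its speed; a pose out of reach is approached as far as the arm can. A call with a gripper value outside its range is refused whole. The fingers move at their own pace and stop on an object; "newtons" is the grip in N (left out, the last holds). Time passes only in rows, so rows that repeat a pose let the fingers close. It gives the time, the measured TCP pose, the force and the opening at its end, in the units of the state.
- env.get_state(): the state, without advancing time (a new reading comes with each control period).
- env.read_camera(name): name is "scene" or "top" or "wrist"; returns a dict with "frame" (420x560x3 uint8, red, green, blue), "vertical_fov" (degrees; the focal length in pixels is half the picture's height over the tangent of half this angle, whatever the lens; pixels are square), "cx", "cy" (the principal point, pixels), "camera_from_world" (4x4, takes a point from world to camera coordinates). Camera axes: x right, y down, z forward; pixel columns grow to the right and rows downward; lengths in m; the calibration is good to about 2 mm. A picture is of the moment at which its call begins. There is no depth.
- env.hand_in(): hands the job in, once; it reports no verdict.
The state is a dict: "clock": time; "joint_pos": joint angles; "qvel": joint speeds; "tau": joint torques, N m; "tcp_pos": TCP position; "orientation": TCP orientation; "wrist_force": force on the tool from outside, world axes, zero at the start; "ft_torque": the same for the moment, N m; "finger_gap": finger opening in m.
Only numpy, scipy, OpenCV 4.12 (cv2) and the standard library are available. Lean on these libraries where they do the work, as an engineer would, in place of code of your own. Each camera call takes 0.05 s, during which the arm holds its last target.

## Working session

There is one attempt and no reset: what is moved stays moved. The work goes in short steps, Python scripts to look and compute and a tool call to move; the robot and the scene stay as the last step left them, time stands still between calls to the robot, and variables do not carry over. Pictures are saved under pics/ and viewed, and the job is handed in when it is done.

Besides the shell and the picture viewer there is one more tool, called by a JSON object that holds its "op" and its "data", one argument or row to a line. step_arm: Moves the arm, as the interface text tells. Its arguments: {"type":"object","properties":{"series":{"type":"array"},"newtons":{"type":"number"}},"required":["series"]}

```bash
mkdir -p pics; ls; python3 - <<'E'
from workcell import env
import cv2,numpy as np,pickle
s=env.get_state(); print(s)
d={}
for n in ["scene","top","wrist"]:
    r=env.read_camera(n); d[n]=r
    cv2.imwrite(f"pics/{n}0.png",cv2.cvtColor(r["frame"],cv2.COLOR_RGB2BGR))
    print(n,r["vertical_fov"],r["cx"],r["cy"],np.round(r["camera_from_world"],3).tolist())
pickle.dump(d,open("c0.pkl","wb"))
E
```

```text
pics
{'clock': 0.0, 'joint_pos': array([ 1.11340308e+00,  3.14006888e-01,  4.50042114e-02,  1.30356648e+00,
       -9.61014686e-06,  1.43122312e+00]), 'qvel': array([ 0.0005927 ,  0.00095741,  0.00124113,  0.00091772, -0.00118279,
       -0.00132588]), 'tau': array([-3.53822670e-04, -4.80627394e+01,  2.98533189e+01,  1.93248794e-02,
       -1.38367268e-04, -8.68980322e-06]), 'tcp_pos': array([0.17946675, 0.54576536, 0.23041547]), 'orientation': array([-2.56075620e-04,  1.58241989e-01,  9.87399963e-01, -8.48632111e-04]), 'wrist_force': array([-0.05638967, -0.14771521,  0.21789624]), 'ft_torque': array([-0.03731605,  0.06725745, -0.00979311]), 'finger_gap': 0.08519095305380106}
scene 49.65129319093372 276.7249207511447 214.48784916083002 [[0.67, 0.742, -0.022, -0.316], [0.384, -0.371, -0.846, -0.1], [-0.636, 0.558, -0.533, 1.359], [0.0, 0.0, 0.0, 1.0]]
top 44.40388561291161 285.0630616164708 214.86082581151734 [[0.003, -1.0, 0.005, -0.0], [-0.998, -0.003, -0.064, 0.49], [0.064, -0.005, -0.998, 1.544], [0.0, 0.0, 0.0, 1.0]]
wrist 60.795319200158794 279.23983235438936 202.10368057730906 [[0.313, 0.95, -0.001, -0.575], [0.915, -0.301, 0.27, -0.034], [0.256, -0.085, -0.963, 0.38], [0.0, 0.0, 0.0, 1.0]]
```

View pics/scene0.png

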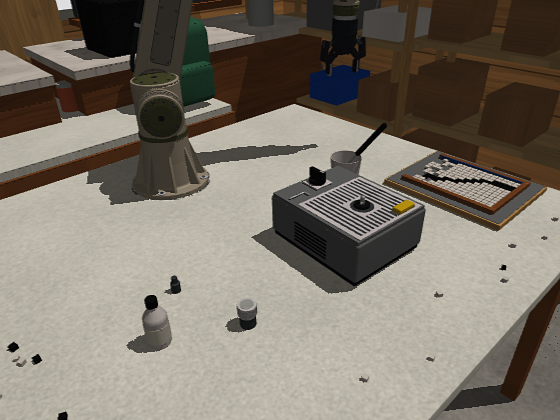

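View pics/top0.png

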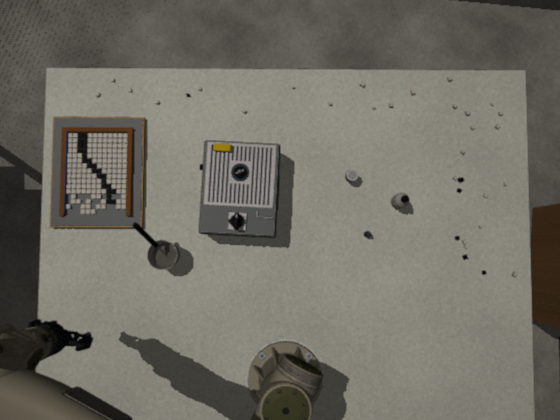

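View pics/wrist0.png

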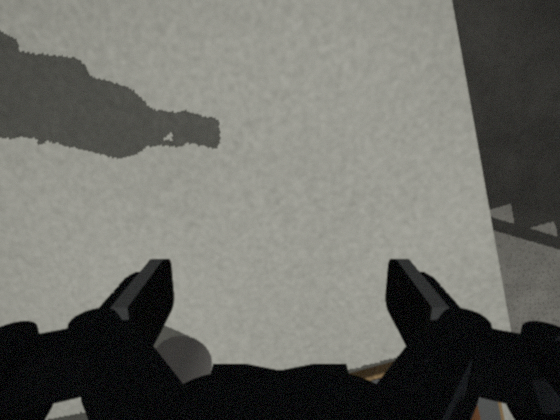

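The top view shows the grinder at (200-280, 140-238), its switch near (236,221) and its spindle near (240,172). The collared head is at (352,176), the slim head at (367,234), the glue at (402,201) and the tub at (163,255).

```bash
cat > h.py <<'E'
import numpy as np,cv2,pickle
def K(r):
    f=210/np.tan(np.radians(r["vertical_fov"])/2); return f
def ray(r,u,v):
    f=K(r);M=r["camera_from_world"];R=M[:3,:3];c=-R.T@M[:3,3]
    d=R.T@np.array([(u-r["cx"])/f,(v-r["cy"])/f,1]);return c,d
def cast(r,u,v,z):
    c,d=ray(r,u,v);return c+d*(z-c[2])/d[2]
def proj(r,p):
    M=r["camera_from_world"];q=M[:3,:3]@np.asarray(p)+M[:3,3];f=K(r)
    return q[:2]/q[2]*f+[r["cx"],r["cy"]]
def tri(r1,p1,r2,p2):
    c1,d1=ray(r1,*p1);c2,d2=ray(r2,*p2)
    t=np.linalg.lstsq(np.c_[d1,-d2],c2-c1,rcond=None)[0]
    a=c1+t[0]*d1;b=c2+t[1]*d2;return (a+b)/2,np.linalg.norm(a-b)
def snap(env,n,tag):
    r=env.read_camera(n);pickle.dump(r,open(f"{tag}.pkl","wb"))
    cv2.imwrite(f"pics/{tag}.png",r["frame"][:,:,::-1]);return r
def crop(r,x0,y0,x1,y1,s,name):
    im=cv2.resize(r["frame"][y0:y1,x0:x1,::-1],None,fx=s,fy=s,interpolation=cv2.INTER_CUBIC);cv2.imwrite(f"pics/{name}.png",im)
def yaw(s):
    from scipy.spatial.transform import Rotation as Ro
    q=s["orientation"];R=Ro.from_quat([q[1],q[2],q[3],q[0]]).as_matrix();return np.arctan2(R[1,1],R[0,1]),R
E
python3 - <<'E'
from h import *
d=pickle.load(open("c0.pkl","rb"));t=d["top"]
for n,u,v,z in [("switch",236.5,220,.155),("spindle",239.5,172,.14),("head",352,175.5,.05),("slim",367,234,.036),("glue",404,199,.1),("tub",163,255,.085)]:
    print(n,cast(t,u,v,z))
crop(t,190,130,290,250,5,"topg"); crop(t,330,160,420,250,6,"toph")
crop(d["scene"],260,140,440,290,4,"sceneg")
E
```

```text
switch [0.46678257 0.13580046 0.155     ]
spindle [0.60234537 0.12995021 0.14      ]
head [ 0.60638015 -0.19771682  0.05      ]
slim [ 0.43257269 -0.24348548  0.036     ]
glue [ 0.53175817 -0.34021155  0.1       ]
tub [0.36900775 0.35264949 0.085     ]
```

View pics/topg.png

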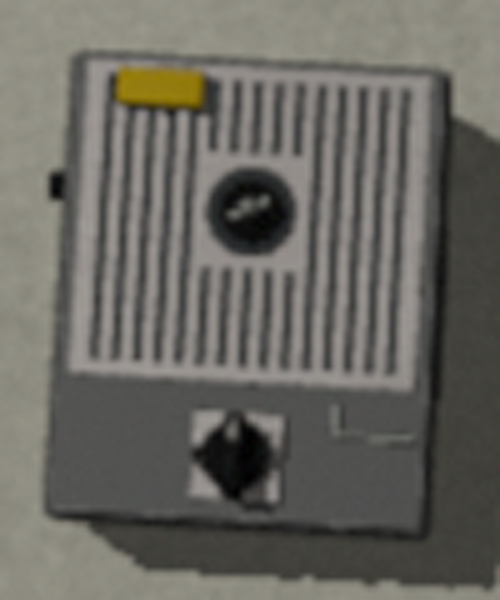

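View pics/sceneg.png

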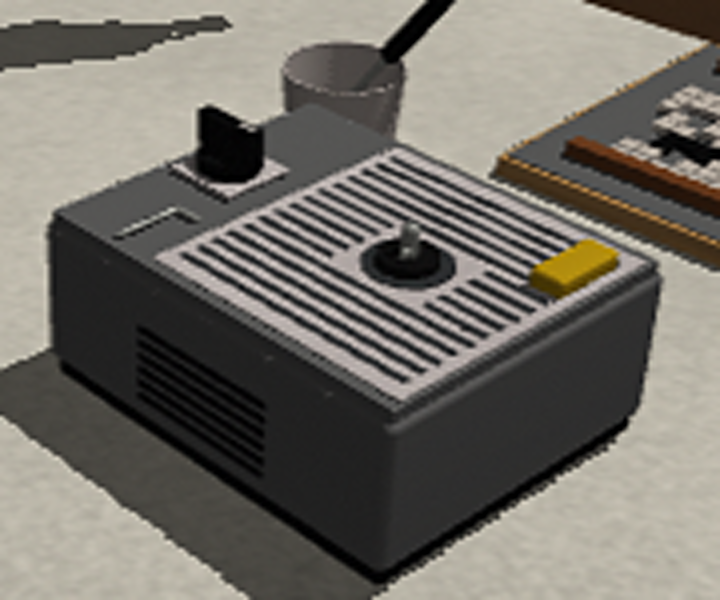

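View pics/toph.png

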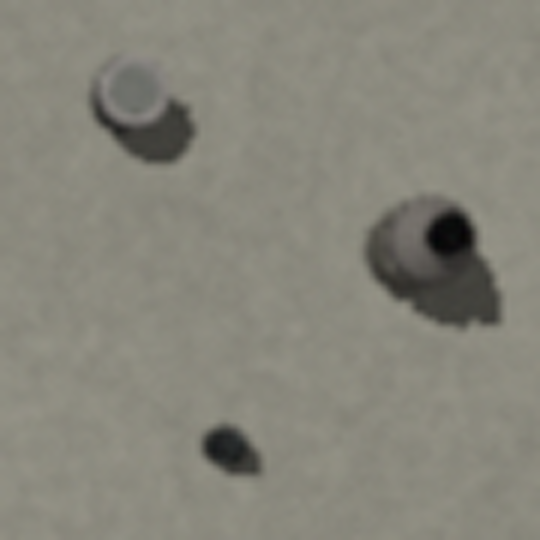

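The top crop shows the grinder's +x pointing up the image, yawed about -3°. The switch bar's white mark points towards +x, so it is on. I'll move above the switch, high enough to clear the spatula.

{"op": "step_arm", "data": {
  "series": [
    [[3,-4,5],0,0],
    [[8,-10,6],0.1,0],
    [[13,-16,6],0.2,0],
    [[17,-22,6],0.27,0],
    [[20,-26,6],0.27,0]
  ]
}}

```text
clock: 0.78
tcp_pos: [0.3597, 0.3123, 0.2903]
orientation: [-0.0, 0.023, 1.0, -0.001]
wrist_force: [0.3, 1.4, -0.5]
finger_gap: 0.0854
```

{"op": "step_arm", "data": {
  "series": [
    [[3,-5,0],0,0],
    [[6,-10,0],0,0],
    [[9,-15,0],0,0],
    [[9,-15,0],0,0],
    [[9,-15,0],0,0]
  ]
}}

```text
clock: 1.4
tcp_pos: [0.4493, 0.1622, 0.2901]
orientation: [-0.001, 0.024, 1.0, -0.001]
wrist_force: [0.0, 1.4, -0.0]
finger_gap: 0.0853
```

```bash
python3 - <<'E'
from workcell import env
from h import *
s=env.get_state();print(s["tcp_pos"],yaw(s)[0],s["clock"],s["wrist_force"],s["ft_torque"])
r=snap(env,"wrist","w1");M=r["camera_from_world"];print(-M[:3,:3].T@M[:3,3],M[2,:3])
E
```

```text
[0.44929391 0.1622017  0.29005722] 1.5229392808360993 1.4 [ 7.87021561e-04  1.37222767e+00 -3.37981912e-02] [ 0.00858458 -0.0256998   0.00533079]
[0.38045866 0.1664868  0.43402745] [ 0.26884712 -0.01314643 -0.96309314]
```

View pics/w1.png

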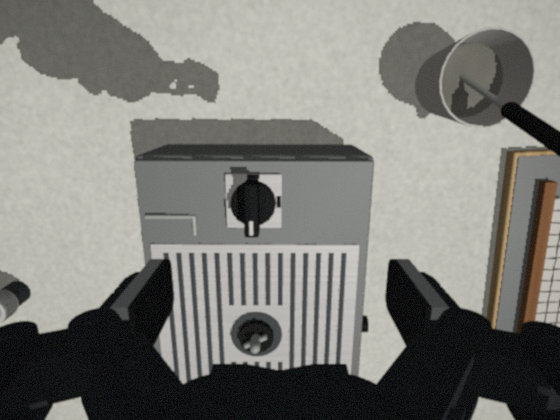

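The wrist view shows the switch with its plate at (226-282, 174-228), its bar vertical and centred near (253,205), the spindle near (256,337), and the box edges.

```bash
python3 - <<'E'
from h import *
r=pickle.load(open("w1.pkl","rb"));crop(r,120,140,400,380,2.8,"w1c")
g=cv2.cvtColor(r["frame"],cv2.COLOR_RGB2GRAY)
m=((g>140)).astype(np.uint8);m[:165]=0;m[232:]=0;m[:,:215]=0;m[:,290:]=0
c=max(cv2.findContours(m,0,2)[0],key=cv2.contourArea);rect=cv2.minAreaRect(c);print("plate",rect)
P=[cast(r,*p,.121) for p in cv2.boxPoints(rect)];print(np.round(P,4),np.mean(P,0))
# black bar/disc
for n,p,z in [("L top",(138,160),.12),("R top",(371,157),.12),("Lbot",(152,245),.12),("Rbot",(358,245),.12),("mark end",(252,234),.155),("bar",(252,205),.155),("spindle tip",(256,341),.146),("seal",(256,332),.13)]:
    print(n,np.round(cast(r,*p,z),4))
E
```

```text
plate ((270.5, 185.5), (23.0, 23.0), 90.0)
[[0.4411 0.1455 0.121 ]
 [0.4421 0.1659 0.121 ]
 [0.4632 0.1649 0.121 ]
 [0.4622 0.1442 0.121 ]] [0.45211907 0.15513374 0.121     ]
L top [0.4236 0.0397 0.12  ]
R top [0.4309 0.2448 0.12  ]
Lbot [0.5042 0.0404 0.12  ]
Rbot [0.5136 0.2343 0.12  ]
mark end [0.4847 0.1388 0.155 ]
bar [0.4597 0.1405 0.155 ]
spindle tip [0.5948 0.1342 0.146 ]
seal [0.5964 0.1331 0.13  ]
```

View pics/w1c.png

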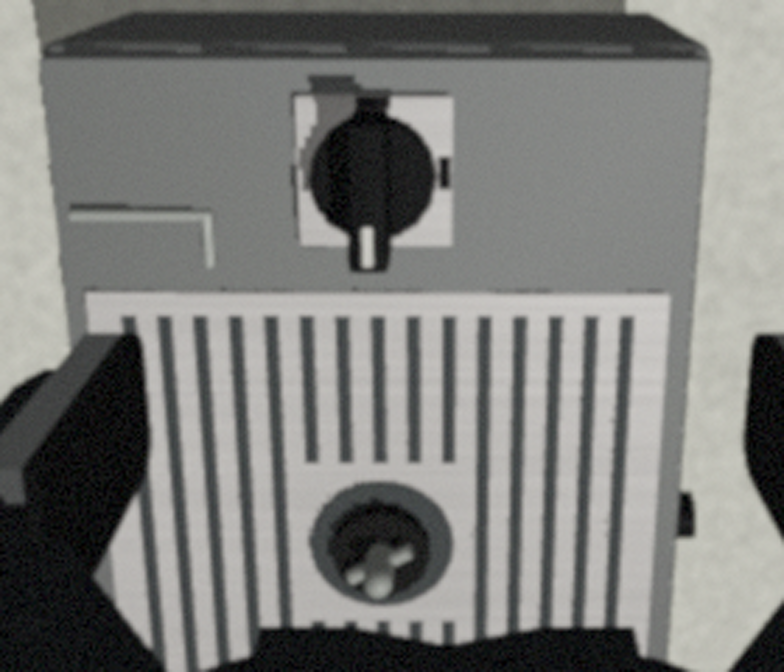

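```bash
python3 - <<'E'
from h import *
r=pickle.load(open("w1.pkl","rb"));
f=lambda x,y,z:np.round(cast(r,120+x/2.8,140+y/2.8,z),4)
print("plate",f(374,169,.121),"disc",f(373,175,.133),"mark end top",f(369,271,.155), "ring", f(381,543,.12),"seal",f(380,546,.127),"tip",f(378,585,.146))
a,b=f(352,580,.1315),f(405,553,.1315);print("pin",a,b,(a+b)/2,np.linalg.norm(a-b),np.arctan2(*(b-a)[1::-1]))
L=f(87,295,.12);R=f(668,295,.12);print(L,R,np.arctan2(-(R-L)[0],(R-L)[1]))
s=pickle.load(open("c0.pkl","rb"));
p=f(374,169,.121);print(proj(s["top"],p),proj(s["scene"],p))
p=f(378,585,.146);print(proj(s["top"],p),proj(s["scene"],p))
E
```

```text
plate [0.4651 0.139  0.121 ] disc [0.4637 0.1397 0.133 ] mark end top [0.4872 0.1384 0.155 ] ring [0.6058 0.132  0.12  ] seal [0.602  0.1323 0.127 ] tip [0.6034 0.1327 0.146 ]
pin [0.6122 0.122  0.1315] [0.602  0.1414 0.1315] [0.6071 0.1317 0.1315] 0.021918029108475966 2.05484926648224
[0.5045 0.0395 0.12  ] [0.514  0.2348 0.12  ] -0.04860480186085662
[236.43686153 221.24485954] [317.00138124 182.50038737]
[238.33819941 171.30477399] [362.15508803 195.05115953]
```

Switch at about (0.4642, 0.139) and spindle at (0.604, 0.132). The spacing is 140 mm and the yaw is -0.049, both as given. Going down on the switch.

{"op": "step_arm", "data": {
  "series": [
    [[1.5,-2.3,-5],0,0],
    [[1.5,-2.3,-10],0,60],
    [[1.5,-2.3,-14],0,120],
    [[1.5,-2.3,-15],0,150],
    [[1.5,-2.3,-15],0,150]
  ]
}}

```text
clock: 2.08
tcp_pos: [0.4637, 0.1409, 0.1406]
orientation: [-0.001, 0.022, 1.0, -0.001]
wrist_force: [0.8, -0.6, 1.6]
finger_gap: 0.0352
```

```bash
python3 - <<'E'
from workcell import env
from h import *
s=env.get_state();print(s["tcp_pos"],yaw(s)[0],s["clock"],s["wrist_force"],s["finger_gap"])
r=snap(env,"wrist","w2");r=snap(env,"scene","s2");crop(r,230,60,450,290,3,"s2c")
E
```

```text
[0.46371983 0.14089061 0.14063122] 1.526582692990353 2.075 [ 0.76940253 -0.59210137  1.64341156] 0.03520625928634625
```

View pics/w2.png

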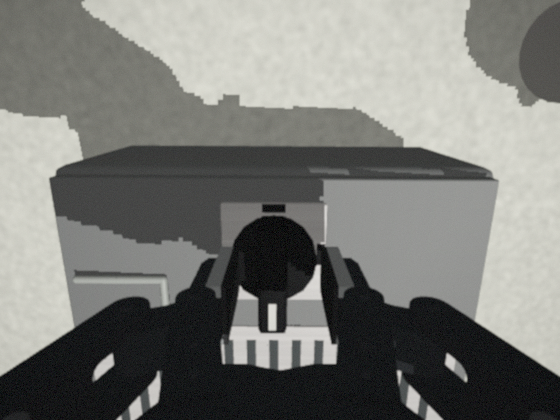

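View pics/s2c.png

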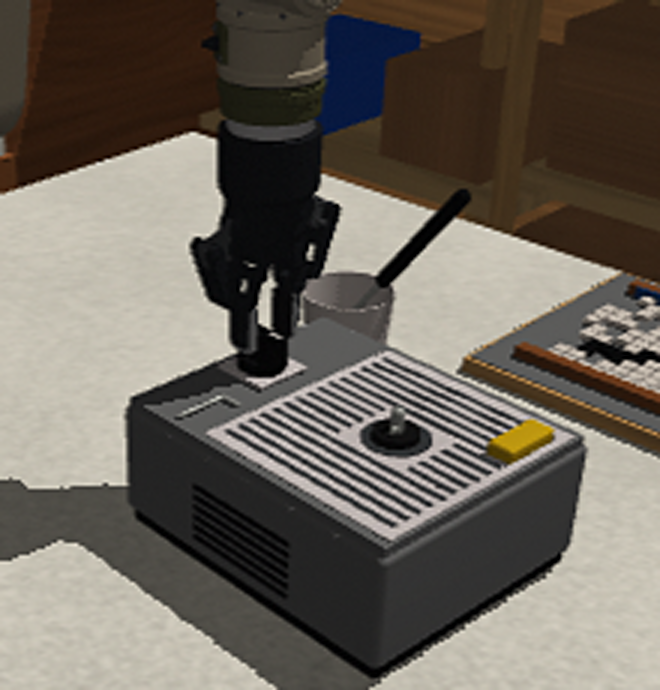

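Both views show the fingers astride the bar at (272,315), which is centred between them. Next: lower slightly, close and turn.

{"op": "step_arm", "data": {
  "series": [
    [[0,-0.15,-0.4],0,180],
    [[0,-0.15,-0.4],0,230],
    [[0,-0.15,-0.4],0,255],
    [[0,-0.15,-0.4],0,255],
    [[0,-0.15,-0.4],0,255]
  ],
  "newtons": 40
}}

```text
clock: 2.8
tcp_pos: [0.466, 0.1381, 0.1392]
orientation: [0.002, 0.023, 1.0, -0.001]
wrist_force: [-0.9, -5.6, 6.9]
finger_gap: 0.0109
```

{"op": "step_arm", "data": {
  "series": [
    [[0,0,0],0.17,255],
    [[0,0,0],0.35,255],
    [[0,0,0],0.52,255],
    [[0,0,0],0.7,255],
    [[0,0,0],0.87,255]
  ]
}}

```text
clock: 3.42
tcp_pos: [0.4658, 0.1383, 0.1392]
orientation: [0.002, -0.403, 0.915, 0.0]
wrist_force: [-0.0, -1.2, 0.4]
finger_gap: 0.011
```

{"op": "step_arm", "data": {
  "series": [
    [[0,0,0],0.17,255],
    [[0,0,0],0.35,255],
    [[0,0,0],0.52,255],
    [[0,0,0],0.7,255],
    [[0,0,0],0.75,255]
  ]
}}

```text
clock: 4.05
tcp_pos: [0.4656, 0.1383, 0.1392]
orientation: [-0.002, 0.71, -0.704, -0.002]
wrist_force: [-0.5, -0.4, 0.8]
finger_gap: 0.0107
```

```bash
python3 - <<'E'
from workcell import env
from h import *
s=env.get_state();print(s["tcp_pos"],yaw(s)[0],s["clock"],s["wrist_force"],s["ft_torque"],s["finger_gap"],s["joint_pos"])
r=snap(env,"wrist","w3")
E
```

```text
[0.46556137 0.13832054 0.13921672] -3.1323811498442007 4.05 [-0.50210253 -0.36964146  0.77263912] [-0.06146952  0.19105499 -0.90778745] 0.010692852651146015 [ 0.11993736  0.19057488 -0.34824256  1.03075127  0.00540454 -1.46006886]
```

View pics/w3.png

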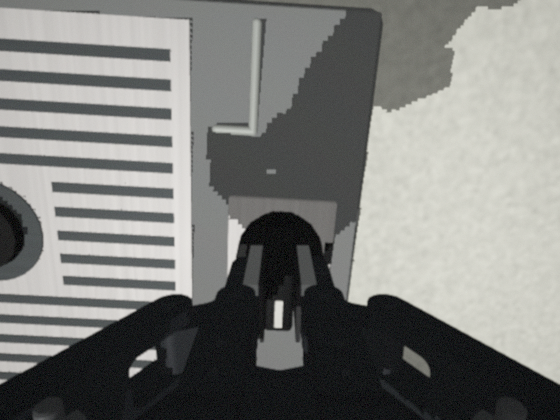

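The bar followed the turn: its mark at (279,315) still lies between the pads, now across the grinder. I overshot by about 3°, so I'll ease back, then release and check.

{"op": "step_arm", "data": {
  "series": [
    [[0,0,0],-0.06,255],
    [[0,0,0],-0.06,200],
    [[0,0,0],-0.06,120],
    [[0,0,4],-0.06,80],
    [[0,0,9],-0.06,0]
  ]
}}

```text
clock: 4.72
tcp_pos: [0.4646, 0.1383, 0.2293]
orientation: [0.001, -0.689, 0.724, 0.003]
wrist_force: [0.9, -0.5, -0.7]
finger_gap: 0.072
```

{"op": "step_arm", "data": {
  "series": [
    [[0,0,5],0,0],
    [[0,0,10],0,0]
  ]
}}

```text
clock: 4.97
tcp_pos: [0.4644, 0.1384, 0.3312]
orientation: [0.001, -0.69, 0.724, 0.002]
wrist_force: [0.7, 0.5, 0.7]
finger_gap: 0.0854
```

```bash
python3 - <<'E'
from workcell import env
from h import *
s=env.get_state();print(s["tcp_pos"],yaw(s)[0],s["clock"],s["wrist_force"],s["ft_torque"],s["finger_gap"],s["joint_pos"])
r=snap(env,"wrist","w4")
E
```

```text
[0.46443476 0.13837407 0.33116241] 3.0925846845880276 4.975 [0.66141573 0.53621342 0.67093637] [ 0.00305874 -0.02517709 -0.01659407] 0.08540888472572343 [ 0.12011522  0.12642357  0.05029749  1.49523619  0.0057476  -1.40167051]
```

View pics/w4.png

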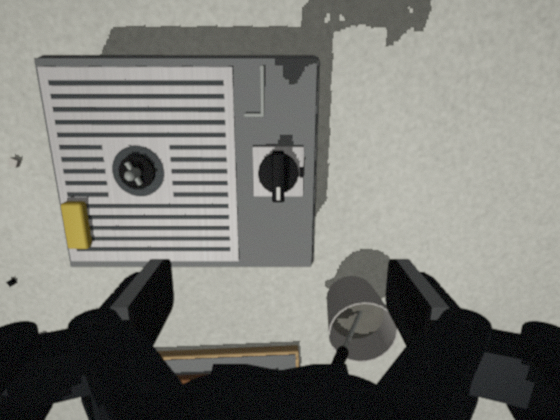

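The picture shows the switch bar at (279,185) lying along the grinder's y, with its mark on the +y end, so the switch is off and free of the fingers. Next I'll go above the head.

{"op": "step_arm", "data": {
  "series": [
    [[3,-5,0],0,0],
    [[6,-11,0],0,0],
    [[9,-17,-1],0,0],
    [[12,-23,-3],0,0],
    [[14,-28,-5],0,0]
  ]
}}

```text
clock: 5.65
tcp_pos: [0.6031, -0.1327, 0.2914]
orientation: [0.006, -0.69, 0.724, -0.001]
wrist_force: [0.5, 0.9, 1.0]
finger_gap: 0.0855
```

{"op": "step_arm", "data": {
  "series": [
    [[0.5,-5,-3],0,0],
    [[0.5,-5,-3],0,0],
    [[0.5,-5,-3],0,0]
  ]
}}

```text
clock: 6.02
tcp_pos: [0.6079, -0.1825, 0.2613]
orientation: [0.006, -0.69, 0.724, -0.0]
wrist_force: [0.3, 0.2, 0.1]
finger_gap: 0.0854
```

```bash
python3 - <<'E'
from workcell import env
from h import *
s=env.get_state();print(s["tcp_pos"],yaw(s)[0],s["clock"])
r=snap(env,"wrist","w5");crop(r,200,60,400,260,3,"w5c")
E
```

```text
[ 0.60786973 -0.18252988  0.26129408] 3.0929533837048244 6.025
```

View pics/w5.png

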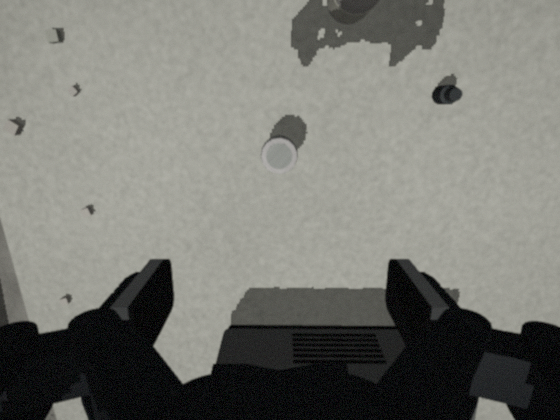

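```bash
python3 - <<'E'
from h import *
r=pickle.load(open("w4.pkl","rb"));crop(r,90,130,310,210,3.6,"w4c")
E
```

```text
(no output)
```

View pics/w4c.png

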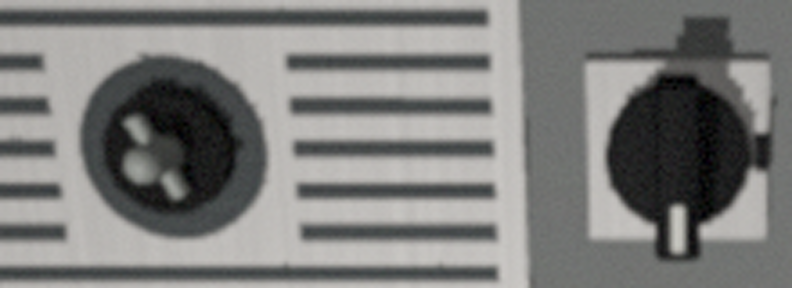

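The head's top is at (279,155) in the wrist view, with nothing near it. In w4 the spindle tip is at about (129,176).

```bash
python3 - <<'E'
from h import *
r1=pickle.load(open("w1.pkl","rb"));r4=pickle.load(open("w4.pkl","rb"));r5=pickle.load(open("w5.pkl","rb"));t=pickle.load(open("c0.pkl","rb"))["top"]
w=lambda x,y:(90+x/3.6,130+y/3.6)
print("tip",tri(r1,(255,348.9),r4,w(141,166)), cast(r4,*w(141,166),.143))
a=cast(r4,*w(133,124),.1315);b=cast(r4,*w(176,190),.1315);print("pin",a,b,(a+b)/2,np.linalg.norm(a-b))
print("seal",cast(r4,*w(170,145),.127),"ring",cast(r4,*w(174,147),.12),"plate",cast(r4,*w(678,148),.121))
g=cv2.cvtColor(r5["frame"],cv2.COLOR_RGB2GRAY);m=(g>160).astype(np.uint8);m=m.copy();n=np.zeros_like(m);n[125:185,250:310]=m[125:185,250:310]
c=cv2.findContours(n,0,2)[0];c=max(c,key=cv2.contourArea);e=cv2.minEnclosingCircle(c);print(e, cast(r5,*e[0],.05), cast(r5,279.5,155,.05))
print(tri(r5,e[0],t,(352,175.5)))
f=K(r5);print(2*e[1]/f*(.26+.144-.05))
E
```

```text
tip (array([0.60423919, 0.13253598, 0.14481886]), np.float64(0.00018023348006372827)) [0.60495905 0.13281277 0.143     ]
pin [0.61019985 0.1234623  0.1315    ] [0.60154231 0.1420947  0.1315    ] [0.60587108 0.1327785  0.1315    ] 0.020545540436542137
seal [0.60303257 0.13043085 0.127     ] ring [0.60487361 0.13226778 0.12      ] plate [0.46437298 0.13940618 0.121     ]
((271.5, 156.11016845703125), 35.215049743652344) [ 0.6160993  -0.19634716  0.05      ] [ 0.60809571 -0.19707114  0.05      ]
(array([ 0.61183771, -0.19703094,  0.04358986]), np.float64(0.009573365083784294))
0.06964903956312607
```

View pics/w5c.png

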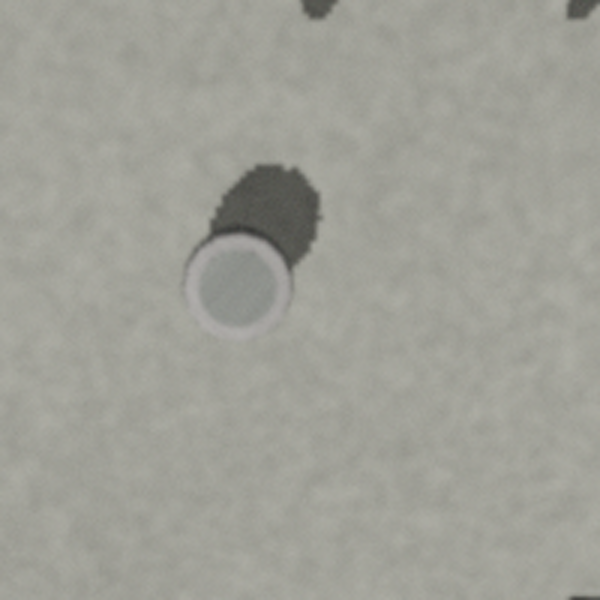

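{"op": "step_arm", "data": {
  "series": [
    [[0,-1.45,-6],0,0],
    [[0,-1.45,-12],0,0],
    [[0,-1.45,-17],0,0],
    [[0,-1.45,-20],0,60],
    [[0,-1.45,-20],0,80]
  ]
}}

```text
clock: 6.7
tcp_pos: [0.607, -0.1941, 0.0609]
orientation: [0.006, -0.691, 0.723, 0.001]
wrist_force: [-0.1, -0.0, 0.5]
finger_gap: 0.0586
```

```bash
python3 - <<'E'
from workcell import env
from h import *
s=env.get_state();print(s["tcp_pos"],yaw(s)[0],s["clock"],s["finger_gap"])
r=snap(env,"wrist","w6")
E
```

```text
[ 0.60696974 -0.19406292  0.06092703] 3.0964744361857717 6.7 0.05861623135604924
```

View pics/w6.png

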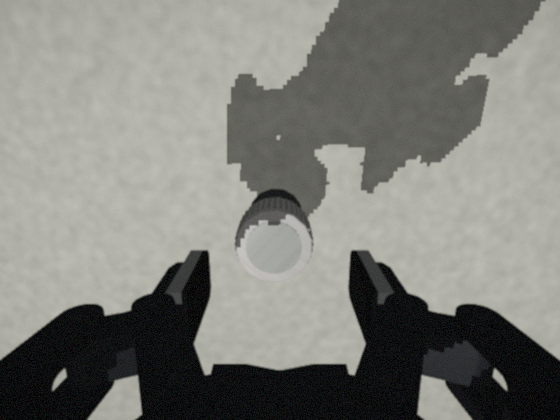

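```bash
python3 - <<'E'
from h import *
r=pickle.load(open("w6.pkl","rb"));crop(r,210,170,350,310,4,"w6c")
print(cast(r,275,247,.05),cast(r,274,243,.05))
E
```

```text
[ 0.60833895 -0.19635759  0.05      ] [ 0.60870414 -0.19838314  0.05      ]
```

View pics/w6c.png

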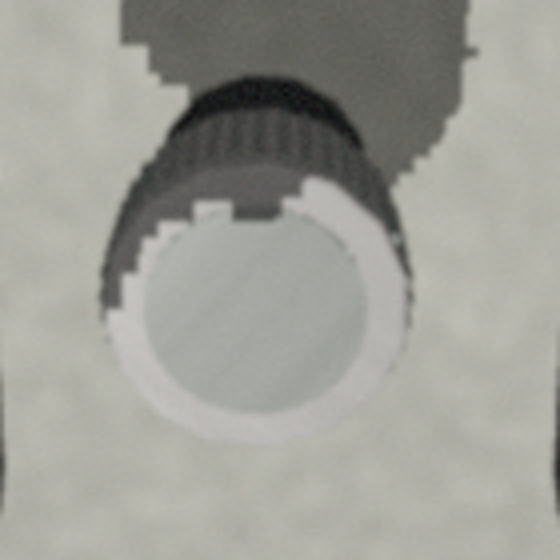

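{"op": "step_arm", "data": {
  "series": [
    [[0.15,-0.35,-2.5],0,80],
    [[0.15,-0.35,-4.1],0,80],
    [[0.15,-0.35,-4.2],0,90],
    [[0.15,-0.35,-4.2],0,120],
    [[0.15,-0.35,-4.2],0,160]
  ],
  "newtons": 40
}}

```text
clock: 7.38
tcp_pos: [0.6106, -0.1988, 0.0224]
orientation: [0.007, -0.691, 0.723, -0.002]
wrist_force: [0.2, -0.6, 2.7]
finger_gap: 0.0352
```

{"op": "step_arm", "data": {
  "series": [
    [[0,0,0],0,200],
    [[0,0,0],0,255],
    [[0,0,0],0,255]
  ],
  "newtons": 80
}}

```text
clock: 7.75
tcp_pos: [0.6107, -0.1989, 0.0226]
orientation: [0.007, -0.691, 0.723, -0.002]
wrist_force: [-0.1, 0.4, 0.9]
finger_gap: 0.0337
```

```bash
python3 - <<'E'
from workcell import env
from h import *
s=env.get_state();print(s["tcp_pos"],yaw(s)[0],s["clock"],s["finger_gap"],s["wrist_force"],s["joint_pos"])
r=snap(env,"wrist","w7")
E
```

```text
[ 0.61072725 -0.19889266  0.02259052] 3.096118125246803 7.75 0.033723903244253395 [-0.14002036  0.44976944  0.91910182] [-0.44481886  0.5621201  -0.10211549  0.89789566  0.01084087 -1.97013406]
```

View pics/w7.png

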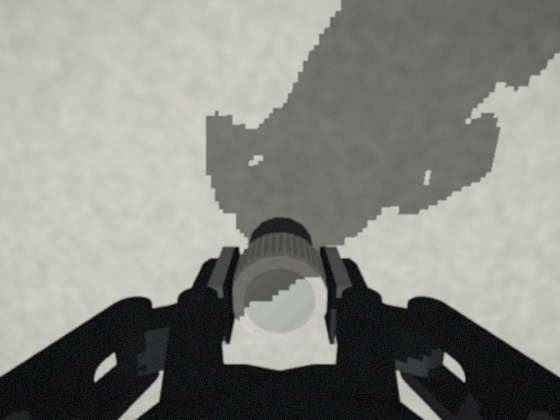

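The head is gripped at the collar: it is centred between the pads, its top circle is near (281,294), and the gap reads 33.7 mm. Next I'll work out its offset in the hand.

```bash
python3 - <<'E'
from h import *
r=pickle.load(open("w7.pkl","rb"));crop(r,210,200,350,370,4,"w7c")
E
```

```text
(no output)
```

View pics/w7c.png

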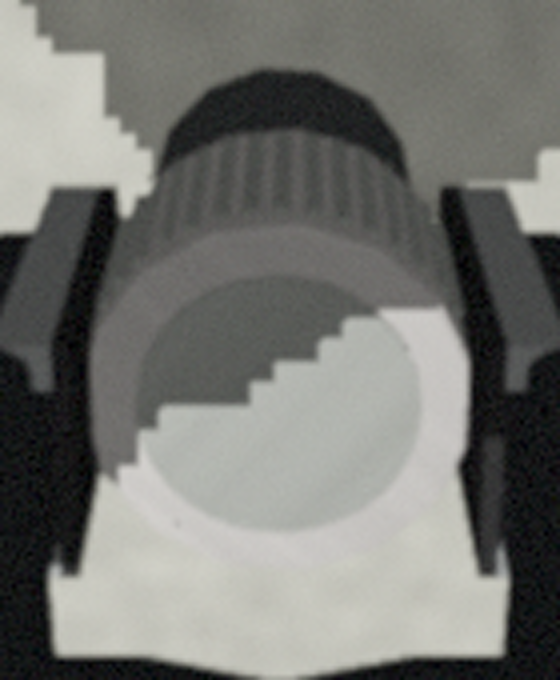

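{"op": "step_arm", "data": {
  "series": [
    [[0,0,5],0,255],
    [[0,0,11],0,255],
    [[0,3,17],0,255],
    [[0,8,20],0,255],
    [[0,14,20],0,255]
  ]
}}

```text
clock: 8.43
tcp_pos: [0.6126, -0.0588, 0.2262]
orientation: [0.008, -0.69, 0.724, -0.005]
wrist_force: [1.4, 0.9, -3.1]
finger_gap: 0.0338
```

{"op": "step_arm", "data": {
  "series": [
    [[0,6,0],0,255],
    [[0,12,0],0,255],
    [[-0.5,17.5,0],0,255],
    [[-0.6,19.1,0],0,255],
    [[-0.6,19.1,0],0,255]
  ]
}}

```text
clock: 9.05
tcp_pos: [0.6062, 0.133, 0.2257]
orientation: [0.008, -0.691, 0.723, -0.005]
wrist_force: [0.1, 0.4, -2.1]
finger_gap: 0.0339
```

```bash
python3 - <<'E'
from workcell import env
from h import *
s=env.get_state();print(s["tcp_pos"],yaw(s)[0],s["clock"],s["finger_gap"],s["wrist_force"],s["ft_torque"])
r=snap(env,"scene","s8");crop(r,250,60,450,290,3,"s8c");r=snap(env,"wrist","w8")
E
```

```text
[0.60621378 0.13302276 0.22568244] 3.0961072212816325 9.05 0.03388470682822064 [ 0.08880061  0.38817532 -2.06255271] [-0.06373454  0.01833785  0.02179175]
```

View pics/s8c.png

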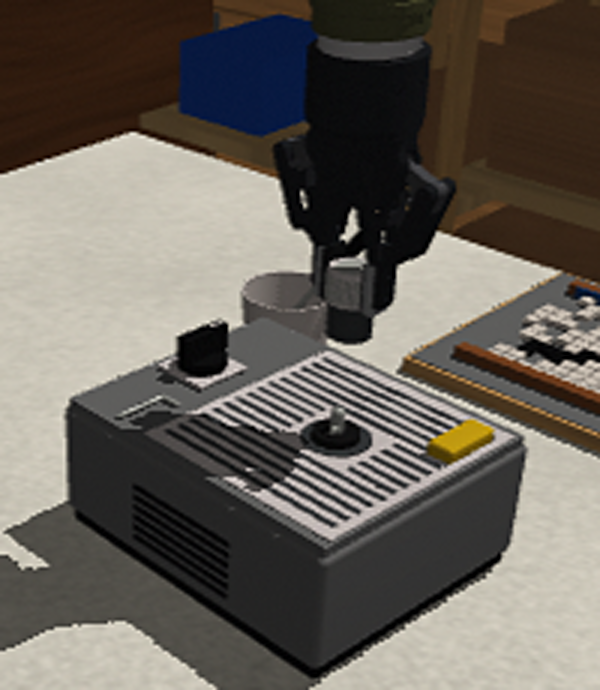

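View pics/w8.png

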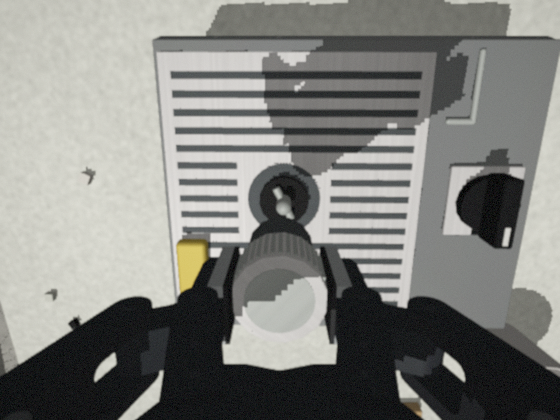

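```bash
python3 - <<'E'
from workcell import env
from h import *
r=pickle.load(open("w7.pkl","rb"));p=cast(r,280.2,300,.05);print("head top@bench",p,p-[.6107,-.1989,.0226])
r8=pickle.load(open("w8.pkl","rb"));q=cast(r8,280.2,300,.2257+.0274);print(q,q-[.6062,.1330,.2257])
crop(r8,240,150,330,250,6,"w8c")
s=env.get_state();y,R=yaw(s);print(R)
print("tip",cast(r8,283,208,.145))
E
```

```text
head top@bench [ 0.60958018 -0.19662225  0.05      ] [-0.00111982  0.00227775  0.0274    ]
[0.60522337 0.13416768 0.2531    ] [-0.00097663  0.00116768  0.0274    ]
[[-0.04835078 -0.99865918  0.01849439]
 [-0.99881942  0.04842886  0.00379713]
 [-0.0046877  -0.01828896 -0.99982175]]
tip [0.60490842 0.13190197 0.145     ]
```

View pics/w8c.png

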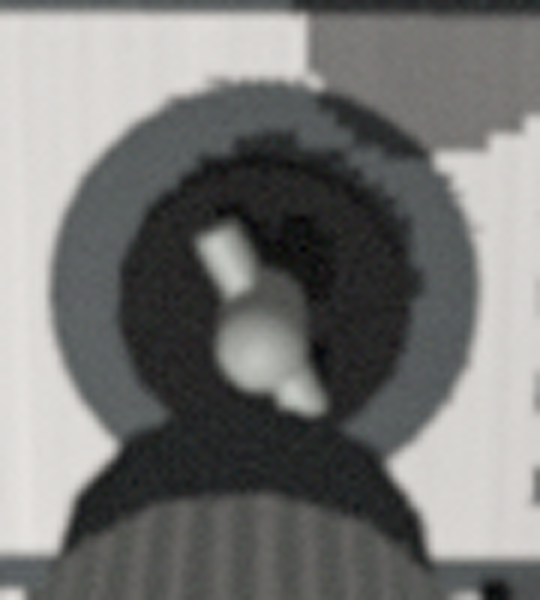

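Before the final descent the head axis sits about 2 mm off the spindle in y, so I'll correct that and come down to just above the tip.

{"op": "step_arm", "data": {
  "series": [
    [[-0.05,-0.2,-3],0,255],
    [[-0.05,-0.2,-4.8],0,255],
    [[-0.05,-0.2,-5.2],0,255],
    [[-0.05,-0.2,-5.2],0,255]
  ]
}}

```text
clock: 9.65
tcp_pos: [0.6065, 0.1278, 0.1741]
orientation: [0.008, -0.689, 0.725, -0.005]
wrist_force: [0.4, -0.1, -2.1]
finger_gap: 0.0343
```

```bash
python3 - <<'E'
from workcell import env
from h import *
s=env.get_state();print(s["tcp_pos"],yaw(s)[0],s["clock"],s["wrist_force"])
r=snap(env,"scene","s9");crop(r,300,150,420,240,6,"s9c");r=snap(env,"wrist","w9");crop(r,210,170,350,310,4,"w9c")
E
```

```text
[0.60653973 0.12778904 0.17409015] 3.0912572949968995 9.65 [ 0.40530484 -0.12606367 -2.0860701 ]
```

View pics/s9c.png

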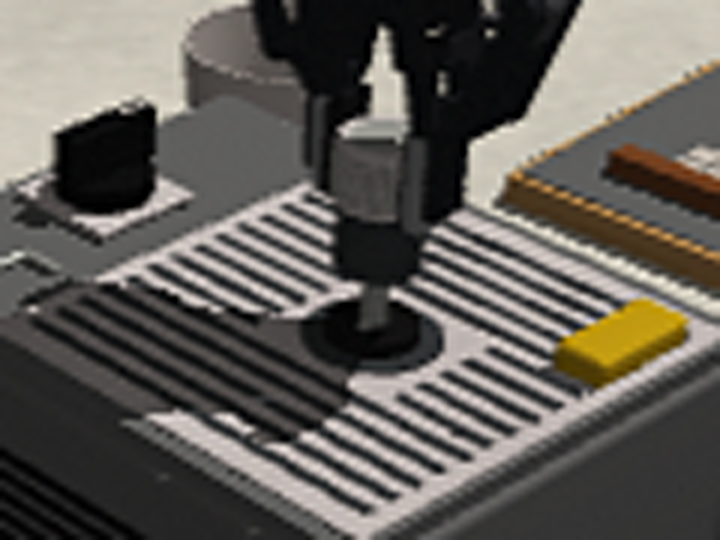

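View pics/w9c.png

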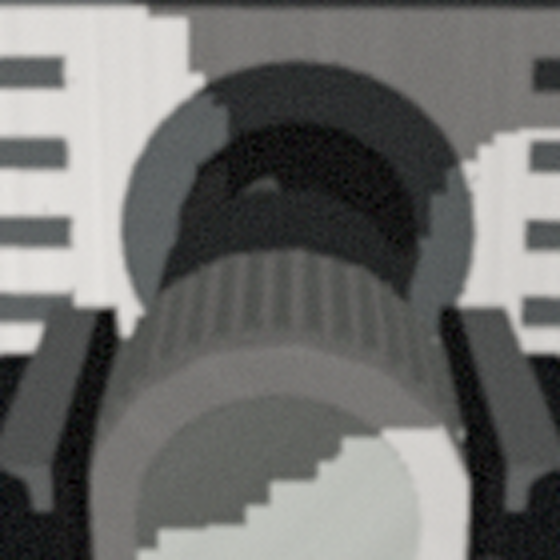

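The head is just above the tip, but the move ended 3 mm short in y. Correcting.

{"op": "step_arm", "data": {
  "series": [
    [[-0.1,0.3,0],0,255],
    [[-0.1,0.3,0],0,255],
    [[-0.1,0.3,0],0,255]
  ]
}}

```text
clock: 10.12
tcp_pos: [0.6061, 0.1316, 0.1752]
orientation: [0.009, -0.69, 0.724, -0.006]
wrist_force: [-0.2, -0.6, -2.3]
finger_gap: 0.034
```

```bash
python3 - <<'E'
from workcell import env
from h import *
s=env.get_state();print(s["tcp_pos"],yaw(s)[0],s["clock"],s["wrist_force"],yaw(s)[1][:,2])
r=snap(env,"scene","s10");crop(r,300,150,420,240,6,"s10c")
# predicted image axis of spindle and drum edges
r=pickle.load(open("s10.pkl","rb"))
for z in (.12,.146,.152,.178): print(z,(proj(r,[.6046,.1324,z])-[300,150])*6)
E
```

```text
[0.60606456 0.13164002 0.17522827] 3.0924877018364465 10.125 [-0.16850584 -0.55573125 -2.29321689] [ 0.02075636  0.00385697 -0.99977712]
0.12 [369.39373548 334.22808665]
0.146 [375.05091929 271.7990038 ]
0.152 [376.37944755 257.13821075]
0.178 [382.23941102 192.47138048]
```

View pics/s10c.png

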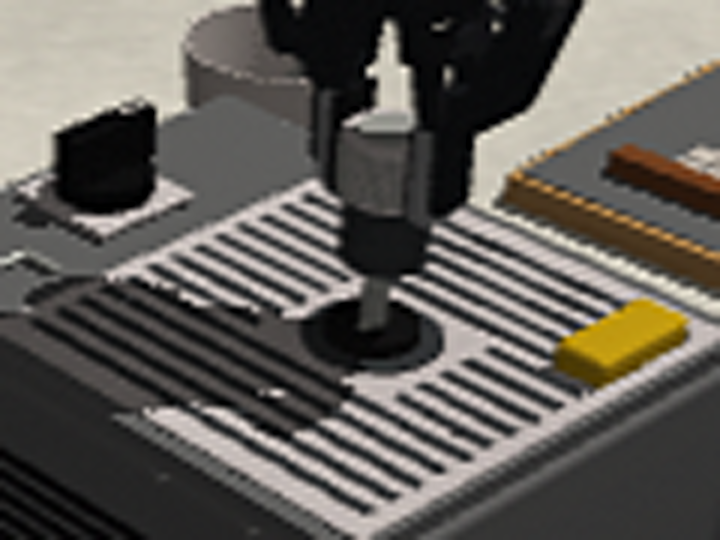

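In the scene view the drum (centre column ~386 in the crop) is 2-3 mm to the right of the shaft axis (~377), so I'll shift by about (-1, -2) mm and descend gently.

{"op": "step_arm", "data": {
  "series": [
    [[-0.1,-0.18,0],0,255],
    [[-0.1,-0.18,0],0,255],
    [[-0.1,-0.18,-0.5],0,255],
    [[-0.1,-0.18,-0.9],0,255],
    [[-0.1,-0.18,-0.9],0,255]
  ]
}}

```text
clock: 10.8
tcp_pos: [0.6045, 0.1297, 0.1653]
orientation: [0.008, -0.689, 0.724, -0.005]
wrist_force: [0.2, 0.0, -1.8]
finger_gap: 0.0338
```

```bash
python3 - <<'E'
from workcell import env
from h import *
s=env.get_state();print(s["tcp_pos"],yaw(s)[0],s["clock"],s["wrist_force"],s["ft_torque"],yaw(s)[1][:,2])
r=snap(env,"scene","s11");crop(r,300,150,420,240,6,"s11c")
E
```

```text
[0.60454553 0.12974385 0.16534219] 3.0923918565871293 10.8 [ 0.21785496  0.03457236 -1.84541078] [ 0.00821035 -0.00779178 -0.06401511] [ 0.01919913  0.00371815 -0.99980877]
```

View pics/s11c.png

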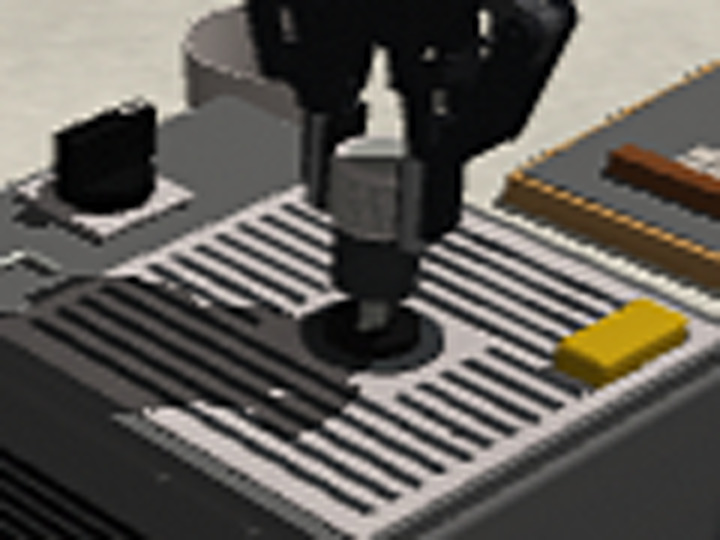

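The drum (centre ~376) now sits over the shaft (~374) with its underside below the tip and no force, so the tip is in the bore. Continuing down to the pin.

{"op": "step_arm", "data": {
  "series": [
    [[0,0,-0.4],0,255],
    [[0,0,-0.8],0,255],
    [[0,0,-1.0],0,255],
    [[0,0,-1.0],0,255]
  ]
}}

```text
clock: 11.35
tcp_pos: [0.6047, 0.1298, 0.1564]
orientation: [0.009, -0.69, 0.724, -0.006]
wrist_force: [-1.8, -1.7, 3.0]
finger_gap: 0.0342
```

It rests on the pin: z 0.1564 against 0.1566 expected, with about 5 N. Now I'll turn slowly while pressing lightly.

{"op": "step_arm", "data": {
  "series": [
    [[0,0,-0.2],-0.06,255],
    [[0,0,-0.3],-0.12,255],
    [[0,0,-0.3],-0.18,255],
    [[0,0,-0.3],-0.24,255],
    [[0,0,-0.3],-0.3,255]
  ]
}}

```text
clock: 11.98
tcp_pos: [0.6062, 0.1302, 0.1561]
orientation: [0.01, -0.573, 0.82, -0.008]
wrist_force: [-0.8, 0.4, 9.4]
finger_gap: 0.0342
```

{"op": "step_arm", "data": {
  "series": [
    [[0,0,-0.3],-0.06,255],
    [[0,0,-0.3],-0.12,255],
    [[0,0,-0.3],-0.18,255],
    [[0,0,-0.3],-0.24,255],
    [[0,0,-0.3],-0.3,255]
  ]
}}

```text
clock: 12.6
tcp_pos: [0.6068, 0.1298, 0.1554]
orientation: [0.01, -0.443, 0.896, -0.01]
wrist_force: [-3.9, -1.6, 8.8]
finger_gap: 0.0338
```

{"op": "step_arm", "data": {
  "series": [
    [[-0.05,0,-0.3],-0.06,255],
    [[-0.05,0,-0.3],-0.12,255],
    [[-0.05,0,-0.3],-0.18,255],
    [[-0.05,0,-0.3],-0.24,255],
    [[-0.05,0,-0.3],-0.3,255]
  ]
}}

```text
clock: 13.22
tcp_pos: [0.6059, 0.1298, 0.1518]
orientation: [0.008, -0.303, 0.953, -0.012]
wrist_force: [-0.9, -0.4, -1.3]
finger_gap: 0.034
```

```bash
python3 - <<'E'
from workcell import env
from h import *
s=env.get_state();print(s["tcp_pos"],yaw(s)[0],s["clock"],s["wrist_force"],s["ft_torque"],yaw(s)[1][:,2])
r=snap(env,"scene","s12");crop(r,300,130,420,240,6,"s12c")
E
```

```text
[0.60587275 0.12977427 0.15184092] 2.1867804641406567 13.225 [-0.86930616 -0.36364669 -1.30999831] [-0.07800634  0.34040958 -0.0138787 ] [ 0.02143579 -0.01740814 -0.99961866]
```

View pics/s12c.png

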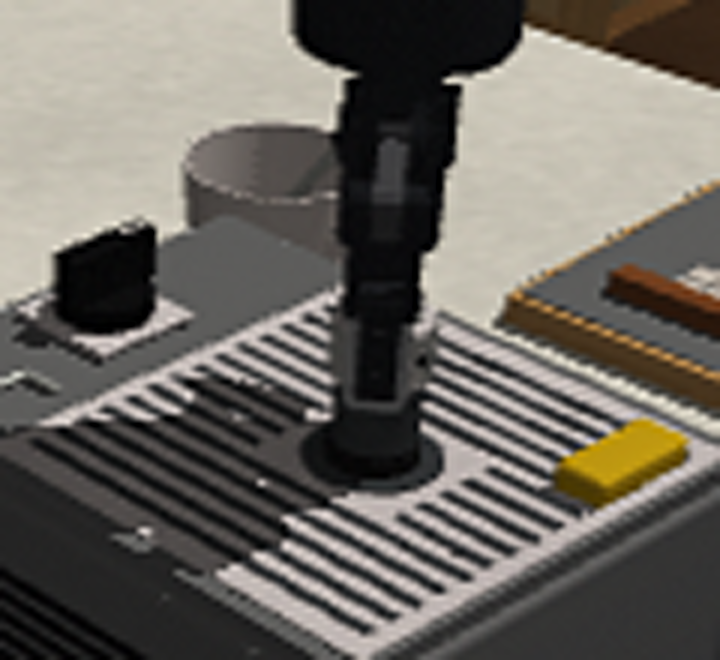

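It dropped: the force fell to about zero at z 0.1518, so a keyway is over the pin. I'll stop turning and push.

{"op": "step_arm", "data": {
  "series": [
    [[0,0,-0.3],0,255],
    [[0,0,-0.6],0,255],
    [[0,0,-0.8],0,255],
    [[0,0,-0.8],0,255]
  ]
}}

```text
clock: 13.78
tcp_pos: [0.606, 0.1299, 0.1448]
orientation: [0.008, -0.303, 0.953, -0.012]
wrist_force: [-3.0, -0.4, 6.2]
finger_gap: 0.0341
```

```bash
python3 - <<'E'
from workcell import env
from h import *
s=env.get_state();print(s["tcp_pos"],yaw(s)[0],s["clock"],s["wrist_force"],s["ft_torque"])
E
```

```text
[0.60595385 0.12985474 0.14477324] 2.185795543778803 13.775 [-2.96686247 -0.40336839  6.20277668] [0.10245599 0.71605632 0.01649716]
```

{"op": "step_arm", "data": {
  "series": [
    [[0,0,-0.2],0,255],
    [[0,0,-0.3],0,255],
    [[0,0,-0.3],0,255],
    [[0,0,-0.3],0,255]
  ]
}}

```text
clock: 14.28
tcp_pos: [0.6061, 0.1299, 0.1446]
orientation: [0.009, -0.303, 0.953, -0.012]
wrist_force: [-5.7, -1.8, 14.3]
finger_gap: 0.0342
```

{"op": "step_arm", "data": {
  "series": [
    [[0,0,-0.3],0,255],
    [[0,0,-0.4],0,255],
    [[0,0,-0.4],0,255]
  ]
}}

```text
clock: 14.65
tcp_pos: [0.6062, 0.13, 0.1445]
orientation: [0.011, -0.303, 0.953, -0.012]
wrist_force: [-9.8, -1.4, 20.7]
finger_gap: 0.0339
```

The force rises from 14 to 21 N with no further travel, so the head is on the shoulder. Last checks before handing in.

```bash
python3 - <<'E'
from workcell import env
from h import *
for i in range(4): t=snap(env,"top","t13")
r=snap(env,"scene","s13");crop(r,260,110,440,245,4,"s13c")
s=env.get_state();print(s["tcp_pos"],s["clock"],s["wrist_force"],s["finger_gap"],s["qvel"])
a=pickle.load(open("c0.pkl","rb"))["top"]["frame"];d=cv2.absdiff(a,t["frame"]).max(2)
for n,(u,v) in dict(slim=(367,234),glue=(402,201),tub=(163,255)).items(): print(n,(d[v-12:v+12,u-12:u+12]>40).sum())
E
```

```text
[0.60621632 0.12999401 0.14451849] 14.9 [-8.27405835 -0.73096552 20.49621553] 0.03407936258749674 [-1.06656671e-03  4.16887714e-05  1.75156450e-04 -3.30197210e-04
 -3.32904797e-04 -1.11887842e-05]
slim 0
glue 0
tub 0
```

View pics/s13c.png

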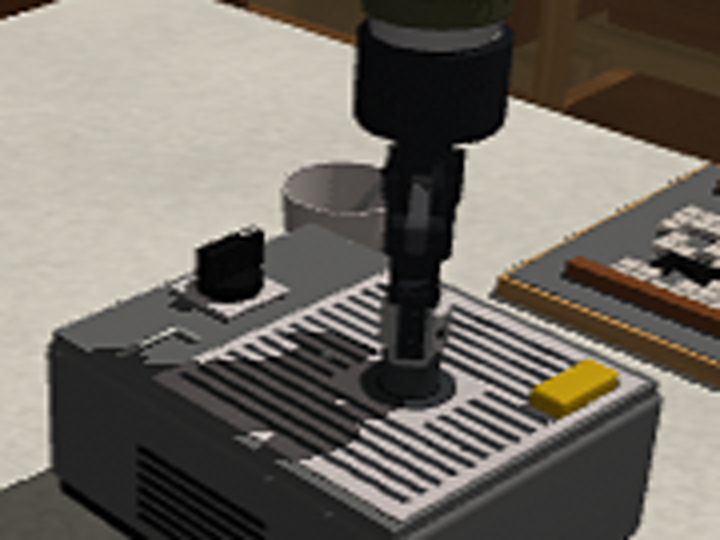

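View pics/t13.png

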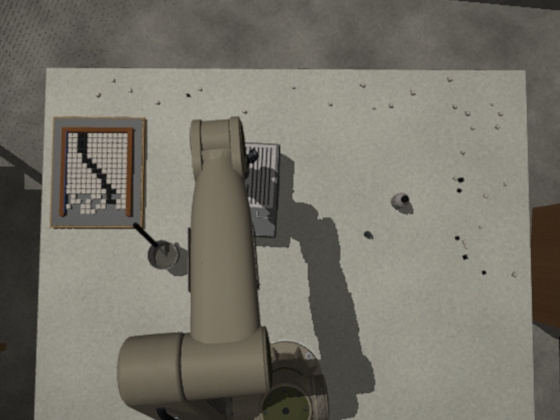

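The pictures show the head low on the spindle at (415,375) in the crop, and the switch bar still across. The slim head, glue and tub are unchanged. The push is steady at z 0.1445 (0.1446 predicted for home).

```bash
python3 - <<'E'
from workcell import env
print(env.hand_in()); s=env.get_state();print(s["tcp_pos"],s["clock"],s["wrist_force"])
E
```

```text
the job is handed in; nothing more can be done
None
the job is handed in; nothing more can be done
```

I turned the grinder's switch to off first and left it off. Then I put the knurled-collar head on the spindle and turned it about 52° clockwise until it dropped over the cross pin. I pushed it home and handed the job in at about 15 s, still holding it.

**Last checks that agreed:**
- **Seated:** the tool stayed at z 0.1445 m against 0.1446 expected. Pressing harder raised the wrist reading from 14 to 20.5 N with only 0.1 mm more travel, so the head is on the solid shoulder.
- **Switch:** its bar still lies across the grinder in the last scene picture.
- **Other objects:** the top camera shows no change at the slim head, glue bottle or tub.

**Off nominal:**
- **Switch turn:** I overshot by about 3°, with the wrist moment reading about 0.9 N m, then eased back before letting go.
- **Final hold:** there is about 8 N of sideways force and 1–2° of tool tilt.
- **Gripper:** the reported opening was 1–2 mm below the real widths of the bar and collar throughout.

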